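Snap the matching cover onto the wood-burner's control unit

TASK

Of the three new blue covers in the trays, take the one whose outline matches the worn orange cover lying on the white card, and set it gently on the four snap posts of the open grey control unit. Press it down evenly, keeping it close to level, until all four posts have clicked through and it sits fully home and flat, either way round. Leave the other covers in their trays and the things on the bench where they are.

Things in the scene. Friction and masses are not known exactly. Their poses are not given: they have to be found in the camera images.
- grip_a (a point): New blue cover A, loose, 0.2 kg, level in a tray: plate 140 (x) by 90 (y) by 5 mm; 36 x 15 mm notch in the middle of each long side; alike when turned half round. Four 15 mm square holes at x = +-50, y = +-29. On its middle a black block grip, 44 (x) by 16 (y) by 42 mm high. Point: middle of the grip, 28 mm above the plate's underside; axes as the plate.
- grip_b (a point): New blue cover B, loose, 0.2 kg, level in a tray: plate 140 (x) by 90 (y) by 5 mm; 32 x 14 mm notch in the middle of each short end; alike when turned half round. Four 15 mm square holes at x = +-50, y = +-29. On its middle a black block grip, 44 (x) by 16 (y) by 42 mm high. Point: middle of the grip, 28 mm above the plate's underside; axes as the plate.
- grip_c (a point): New blue cover C, loose, 0.2 kg, level in a tray: plate 140 (x) by 90 (y) by 5 mm; 28 x 15 mm notch in each long side, staggered: +y side at x = +20, -y side at x = -20; alike when turned half round. Four 15 mm square holes at x = +-50, y = +-29. On its middle a black block grip, 44 (x) by 16 (y) by 42 mm high. Point: middle of the grip, 28 mm above the plate's underside; axes as the plate.
- worn_a: Worn orange cover with the outline of cover A (36 x 15 mm notch in the middle of each long side), 140 by 90 by 5 mm, its grip broken to a stub. Origin under its middle. One worn cover lies on the white card, the other two in the scrap crate; fixed, not to be handled.
- worn_b: Worn orange cover with the outline of cover B (32 x 14 mm notch in the middle of each short end), 140 by 90 by 5 mm, its grip broken to a stub. Origin under its middle. One worn cover lies on the white card, the other two in the scrap crate; fixed, not to be handled.
- worn_c: Worn orange cover with the outline of cover C (28 x 15 mm notch in each long side, staggered: +y side at x = +20, -y side at x = -20), 140 by 90 by 5 mm, its grip broken to a stub. Origin under its middle. One worn cover lies on the white card, the other two in the scrap crate; fixed, not to be handled.
- card_mid (a point): Middle of the top of the white card, 200 by 130 mm, flat on the bench on the robot's left. The worn cover on it lies within 40 mm of this point and is the sample.
- unit: The wood-burner's open control unit, grey chassis fixed to the bench, 160 (x) by 110 (y) mm, rim 30 mm high; origin under its middle on the bench, z up. Four white snap posts at x = +-50, y = +-29 mm: shoulder at 34 mm height (the cover rests on it when home), above it a stem 10 mm thick with two sprung barbs (towards +x and -x), pointed tip at 64 mm height.
- seat (a point): Middle of the unit between the posts, at shoulder height (34 mm above the bench), axes as the unit: where the middle of the cover's underside must come. A cover set loosely on the posts hangs on the barbs about 13 mm higher; pressing clicks it through, about 5 N a post (10 N one end, 20 N all four), and the barbs then keep it. Home, its top is 39 mm and mid-grip 62 mm above the bench.
- press_p (a point): Point of the unit's +x end midway between that end's two posts (x = +48, y = 0), 39 mm above the bench, where the cover's top will be when home: a free place to press that end down. The posts beside it leave 48 mm clear in y; the grip's end is 26 mm away in x.
- press_n (a point): Point of the unit's -x end midway between that end's two posts (x = -48, y = 0), 39 mm above the bench, where the cover's top will be when home: a free place to press that end down. The posts beside it leave 48 mm clear in y; the grip's end is 26 mm away in x.
- jar: Closed amber jar, 56 mm across, 70 mm high; loose bystander, origin at the centre of its foot.
- call: Turned dark wooden duck call standing on end, 42 mm across, 85 mm high; loose bystander, origin at the centre of its foot.
- block: Pale wooden block 60 by 45 by 35 mm; loose bystander, origin at the centre of its foot.
- glue: White glue bottle with orange cap, 62 mm across, 150 mm high; loose bystander, origin at the centre of its foot.
- pot: Metal pot of brushes, 72 mm across, 90 mm high, the brushes up to 180 mm; loose bystander, origin at the centre of its foot.
- decoy: Small carved duck decoy, 150 mm long along its x, 70 mm wide, 115 mm high; loose bystander, origin at the centre of its foot.
- tray_a: Shallow white tray holding cover A, 152 by 102 mm, walls 10 mm high, floor 3 mm thick, fixed; origin under its middle.
- tray_b: Shallow white tray holding cover B, 152 by 102 mm, walls 10 mm high, floor 3 mm thick, fixed; origin under its middle.
- tray_c: Shallow white tray holding cover C, 152 by 102 mm, walls 10 mm high, floor 3 mm thick, fixed; origin under its middle.
Not all that is in view belongs to the job. Leave any red look-alike of the part that bears grip_b alone.

How it is judged:
At the end, for the whole second after the job is handed in: The cover matching the worn one on the card is home on the unit and at rest: mid-grip 58 to 64.5 mm above the unit's underside, within 6 mm of its centre and 0.1 rad of its line (either way round), tilt under 0.025 rad; the other covers are within 30 mm of their starts (((horizontal distance between worn_a and card_mid below 0.07 m and z of grip_a in the frame of unit between 0.058 and 0.0645 m and horizontal distance between grip_a and unit below 0.006 m and angle between grip_a's own z axis and vertical below 0.025 rad and angle between the x axis of grip_a and the x axis of unit, either way round below 0.1 rad and linear speed of cover_a below 0.02 m/s and distance of each of grip_b, grip_c from where it was at the start of the episode below 0.03 m) or (horizontal distance between worn_b and card_mid below 0.07 m and z of grip_b in the frame of unit between 0.058 and 0.0645 m and horizontal distance between grip_b and unit below 0.006 m and angle between grip_b's own z axis and vertical below 0.025 rad and angle between the x axis of grip_b and the x axis of unit, either way round below 0.1 rad and linear speed of cover_b below 0.02 m/s and distance of each of grip_a, grip_c from where it was at the start of the episode below 0.03 m) or (horizontal distance between worn_c and card_mid below 0.07 m and z of grip_c in the frame of unit between 0.058 and 0.0645 m and horizontal distance between grip_c and unit below 0.006 m and angle between grip_c's own z axis and vertical below 0.025 rad and angle between the x axis of grip_c and the x axis of unit, either way round below 0.1 rad and linear speed of cover_c below 0.02 m/s and distance of each of grip_a, grip_b from where it was at the start of the episode below 0.03 m))); the robot touches nothing.
It fails at once if a cover is tipped more than 15 degrees (angle between any of grip_a, grip_b, grip_c's own z axis and vertical above 0.262 rad).
It fails at once if a cover is dropped or slammed on the unit (faster than 0.6 m/s just over the posts) ((horizontal distance between grip_a and unit below 0.08 m and z of grip_a in the frame of unit below 0.1 m and linear speed of cover_a above 0.6 m/s) or (horizontal distance between grip_b and unit below 0.08 m and z of grip_b in the frame of unit below 0.1 m and linear speed of cover_b above 0.6 m/s) or (horizontal distance between grip_c and unit below 0.08 m and z of grip_c in the frame of unit below 0.1 m and linear speed of cover_c above 0.6 m/s)).
It fails at once if a cover that does not match the card's is taken (moved more than 30 mm) ((not (horizontal distance between worn_a and card_mid below 0.07 m) and distance of grip_a from where it was at the start of the episode above 0.03 m) or (not (horizontal distance between worn_b and card_mid below 0.07 m) and distance of grip_b from where it was at the start of the episode above 0.03 m) or (not (horizontal distance between worn_c and card_mid below 0.07 m) and distance of grip_c from where it was at the start of the episode above 0.03 m)).
It fails at once if a bystander is shifted more than 30 mm or tipped over (distance of any of jar, call, block, glue, pot, decoy from where it was at the start of the episode above 0.03 m or angle between any of jar, call, block, glue, pot, decoy's own z axis and vertical above 0.5 rad).
It also fails if it takes over 58 s, if anything falls off the work surface, if the arm or the gripper's body presses on something with over 40 N, if the wrist force passes 120 N, or if a joint passes its speed limit or range.

ROBOT

A 6-joint arm with a two-finger parallel gripper is mounted at the origin on the work surface. World frame = base frame: x ahead of the robot, y to its left, z up, the work surface at z = 0. Lengths are in m, angles in rad, forces in N, time in s.
With the tool pointing down it reaches from about 0.275 to 0.825 m from the base axis. Payload 4.9 kg.
Tool frame: the origin (TCP) lies midway between the tips of the shut fingers; the grasp point (between the pads) lies 19 mm behind it (bot.grip_depth is the distance from the TCP to the grasp point, in m); z points along the fingers, y is the line along which they close (so a half turn about z gives the same grasp; the last joint's range is limited). The gripper opens to 85 mm and grips with 20 to 120 N. Pads are 22 mm wide; open, the fingers measure 114 mm over their backs; the gripper's body (76 mm by 85 mm) begins 54 mm behind the grasp point. The pads swing forward as they close: fully open they stand 13 mm farther back than shut.
Start: joints at [0.97, 0.326, -0.193, 1.052, 0, 1.437], TCP at [0.248, 0.491, 0.231] pointing down, gripper open.
Joint ranges: [-2.65, 2.65], [-0.97, 1.79], [-1.3, 1.35], [-1.93, 2.1], [-1.47, 1.37], [-3.14, 3.14]. Speed limits (rad/s): [2.57, 2.57, 3.14, 3.14, 3.14, 3.14].

INTERFACE

Orientations are given as a unit quaternion [w, x, y, z].
In Python, from cell import bot gives the robot as it stands. Calls block until the motion is done:
- bot.move_pose(position, orientation): joint-space move of the TCP to a pose.
- bot.move_linear(position, speed=0.15, rotation=None, until_force=None): straight line of the TCP; rotation=None keeps the orientation; speed is the mean speed in m/s. With until_force (N) it stops when the force on the tool has changed by that much, and returns True; else False.
- bot.goto_joints(angles): joint-space move.
- bot.set_gripper(opening, grasp_force=None): opening from 0.0 (shut) to 1.0 (fully open); grasp_force is the grip in N (None keeps the last); returns when the fingers have stopped.
- bot.wait(seconds).
- bot.solve_ik(position, orientation): joint angles nearest the present ones, or None.
- bot.camera(name): name is "scene" or "top" or "wrist"; returns the picture (480x640x3 uint8, red, green, blue); there is no depth.
- bot.calibration(name): a dict with "mtx" (3x3 intrinsics, pixels), "extrinsics" (4x4, takes a point from world to camera coordinates); the wrist camera has in their place "hand_eye" (4x4, takes a point from camera to tool coordinates, whose origin is the TCP and whose axes are the flange's). Camera axes: x right, y down, z forward; pixel columns grow to the right and rows downward; lengths in m; the calibration is good to about 2 mm. A picture is of the moment at which its call begins: read the wrist's pose just before it. calibration takes no time and is no camera call.
A pose or a line that the arm cannot do raises bot.PlanningError and nothing moves.
- bot.close_job(): hands the job in; it is judged then, once.
Trained networks look in the newest picture that a camera, given by its name, has taken for a name from the list of things; names that differ only in an ending like _2 or _b are one class to them, and where a whole thing is asked for, a point or a joint stands for the part that bears it (a point fixed in the world has none). Each returns a list of dicts, best first, with "confidence" (0 to 1); they miss things now and then, are a little off and sometimes report something else, mostly with a low value. They report only what shows in the picture. A call takes as long as a camera call. They do not tell look-alikes from the thing itself.
- bot.search_frame(camera, thing): "bbox" ([left, top, width, height] in pixels, round what is visible of it).
Readings, each from a call of its own:
- bot.read_clock(): time.
- bot.read_joint_positions(): joint angles.
- bot.read_joint_vel(): joint speeds.
- bot.read_joint_efforts(): joint torques, N m.
- bot.read_position(): TCP position.
- bot.read_tool_rot(): TCP orientation.
- bot.read_ft_force(): force on the tool from outside, world axes, zero at the start.
- bot.read_moment(): the same for the moment, N m.
- bot.read_gripper_width(): opening from 0.0 (shut) to 1.0 (fully open).
- bot.read_finger_force(): force on a finger pad.
Only numpy, scipy, OpenCV 4.12 (cv2) and the standard library are available. Lean on these libraries where they do the work, as an engineer would, in place of code of your own. Each camera call takes 0.05 s, during which the arm holds its last target. There are 200 camera calls.

## Working session

There is one attempt and no reset: what is moved stays moved. The work goes in short steps, each a Python script; the robot and the scene stay as the last script left them, time stands still between calls to the robot, and variables do not carry over. Pictures are saved under pics/ and viewed, at most 10 in all, crops included, and the job is handed in when it is done.

```bash
ls; mkdir -p pics
python3 - <<'E'
from cell import bot
import cv2, numpy as np
for n in ("scene","top"):
    im=bot.camera(n); cv2.imwrite(f"pics/{n}0.png",im[:,:,::-1])
    c=bot.calibration(n); print(n,np.round(c["mtx"],1).tolist(),np.round(c["extrinsics"],4).tolist())
print(bot.calibration("wrist"))
print(bot.read_clock(),bot.read_tool_rot())
E
```

```text
pics
scene [[603.9, 0.0, 325.7], [0.0, 603.9, 236.0], [0.0, 0.0, 1.0]] [[-0.884, 0.4674, -0.0034, 0.4359], [0.3169, 0.594, -0.7394, -0.1009], [-0.3436, -0.6547, -0.6733, 1.8667], [0.0, 0.0, 0.0, 1.0]]
top [[513.6, 0.0, 311.1], [0.0, 513.6, 235.1], [0.0, 0.0, 1.0]] [[0.0292, -0.9996, -0.0008, -0.0059], [-0.9789, -0.0285, -0.2024, 0.4856], [0.2023, 0.0067, -0.9793, 1.4229], [0.0, 0.0, 0.0, 1.0]]
{'mtx': array([[369.49971362,   0.        , 318.33243681],
       [  0.        , 369.49971362, 239.73952919],
       [  0.        ,   0.        ,   1.        ]]), 'hand_eye': array([[ 1.18518315e-03, -9.47291359e-01, -3.20371154e-01,
         8.31408315e-02],
       [ 9.99998467e-01,  7.09683846e-04,  1.60096796e-03,
         3.86956755e-04],
       [-1.28922088e-03, -3.20372560e-01,  9.47290748e-01,
        -1.42124935e-01],
       [ 0.00000000e+00,  0.00000000e+00,  0.00000000e+00,
         1.00000000e+00]])}
0.1 [-2.94256426e-04  2.31296793e-01  9.72882935e-01 -7.08553525e-04]
```

View pics/top0.png

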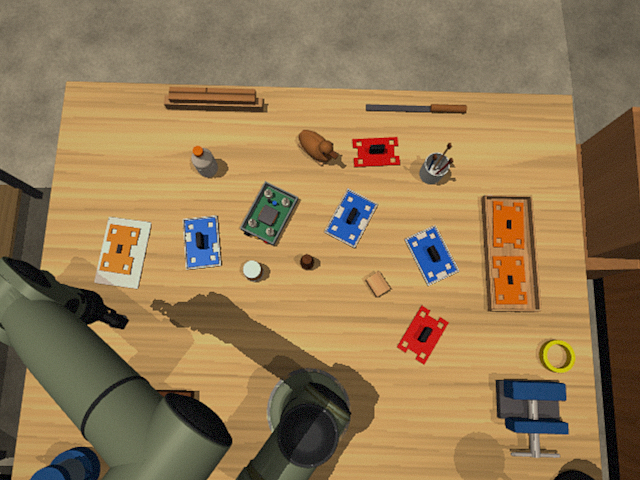

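View pics/scene0.png

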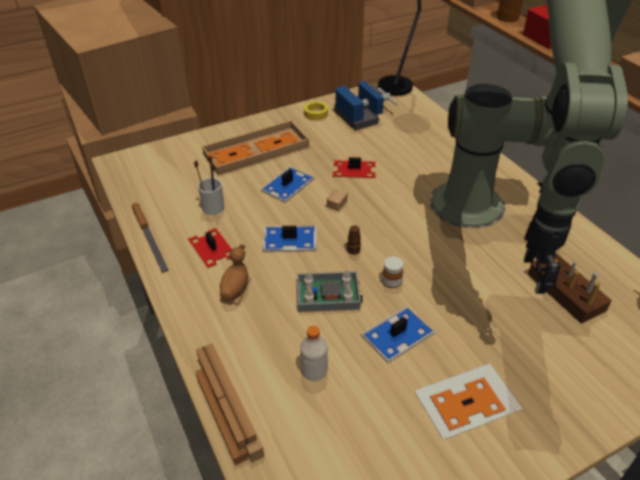

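The top view shows the card at (123,250), blue covers at (202,241), (352,218) and (432,255), and the unit at (269,214). The red ones are look-alikes. I'll enlarge the outlines to compare them.

Run:
```python
import cv2, numpy as np
im=cv2.imread("pics/top0.png")
cs=[(123,250),(202,241),(352,218),(432,255)]
t=[cv2.resize(im[y-35:y+35,x-35:x+35],(390,295)if 0 else (295,295),interpolation=cv2.INTER_CUBIC) for x,y in cs]
cv2.imwrite("pics/crop0.png",np.vstack([np.hstack(t[:2]),np.hstack(t[2:])]))
```

```text
(no output)
```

View pics/crop0.png

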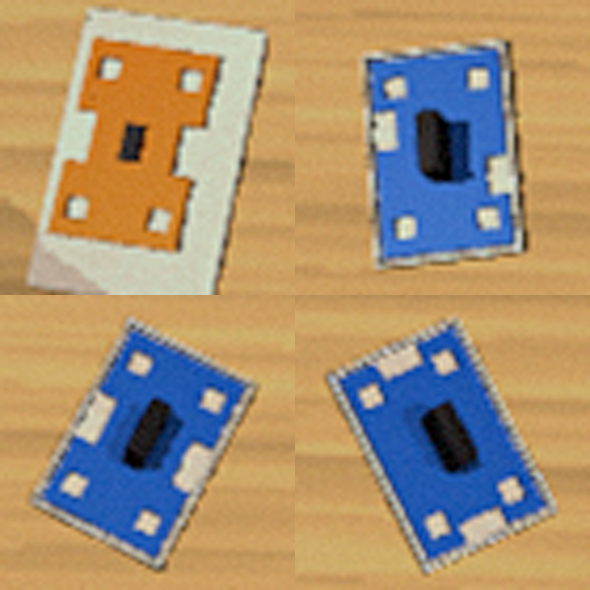

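The worn cover's notches sit in the middle of its long sides, so the match is cover A, at (352,218). The cover at (202,241) is staggered (C), and (432,255) has end notches (B). Next I'll localise A and the unit with the wrist camera.

```bash
cat > h.py <<'E'
from cell import bot
import cv2, numpy as np
from scipy.spatial.transform import Rotation as R
def quat(th):   # tool down, tool x along heading th
    x=np.array([np.cos(th),np.sin(th),0]); z=np.array([0,0,-1.])
    q=R.from_matrix(np.c_[x,np.cross(z,x),z]).as_quat(); return q[[3,0,1,2]]
def Rm(q): return R.from_quat(np.array(q)[[1,2,3,0]]).as_matrix()
def cam(name):  # K, camera-to-world
    c=bot.calibration(name)
    if name!="wrist": return c["mtx"],np.linalg.inv(c["extrinsics"])
    T=np.eye(4); T[:3,:3]=Rm(bot.read_tool_rot()); T[:3,3]=bot.read_position()
    return c["mtx"],T@c["hand_eye"]
def toplane(uv,K,T,z):
    d=np.c_[np.reshape(uv,(-1,2)),np.ones(len(np.reshape(uv,(-1,2))))]@np.linalg.inv(K).T@T[:3,:3].T
    return T[:3,3]+d*((z-T[2,3])/d[:,2])[:,None]
def blobs(mask,amin):
    cs,_=cv2.findContours(mask.astype(np.uint8),cv2.RETR_EXTERNAL,cv2.CHAIN_APPROX_NONE)
    return [c for c in cs if cv2.contourArea(c)>amin]
def rect(c,K,T,z):  # centre, size (long,short), heading of long axis
    p=toplane(c.astype(float),K,T,z)[:,:2]
    ctr,(w,h),_=r=cv2.minAreaRect((p*1000).astype(np.float32))
    b=cv2.boxPoints(r); e=max(b[1]-b[0],b[2]-b[1],key=np.linalg.norm)
    return np.array(ctr)/1000,sorted((w,h))[::-1],np.arctan2(e[1],e[0])
def blue(im):
    h=cv2.cvtColor(im,cv2.COLOR_RGB2HSV); return cv2.inRange(h,(100,120,60),(125,255,255))
E
python3 - <<'E'
from h import *
im=cv2.imread("pics/top0.png")[:,:,::-1].copy(); K,T=cam("top")
for c in blobs(blue(im),300):
    print(c.reshape(-1,2).mean(0),rect(c,K,T,.008))
    if abs(c[:,0,0].mean()-352)<10: A=rect(c,K,T,.008)
U=toplane([[269,214]],K,T,.03)[0]; print("U",U)
th=A[2]; th-=np.pi*round(th/np.pi)   # heading nearest +x
print("A",A,th)
bot.move_pose([*A[0],.2],quat(th))
k,t=cam("wrist"); w=bot.camera("wrist"); cv2.imwrite("pics/wA.png",w[:,:,::-1])
for c in blobs(blue(w),3000): print(rect(c,k,t,.008))
bot.move_pose([U[0],U[1],.22],quat(th))
k,t=cam("wrist"); w=bot.camera("wrist"); cv2.imwrite("pics/wU.png",w[:,:,::-1]); np.savez("wU.npz",k=k,t=t)
print(bot.read_joint_positions(),bot.read_clock())
E
python3 -c "
import cv2,numpy as np
a=[cv2.resize(cv2.imread('pics/w%s.png'%s),(400,300)) for s in 'AU']
cv2.imwrite('pics/wAU.png',np.hstack(a))"
```

```text
[540.72  426.976] (array([-0.02331488, -0.6350722 ]), [146.2592010498047, 29.793787002563477], np.float32(-1.5701673))
[538.3037037  390.68888889] (array([ 0.07178706, -0.63469159]), [147.2289581298828, 47.18791580200195], np.float32(1.5701104))
[431.4527027  254.79054054] (array([ 0.44660577, -0.3454451 ]), [138.50865173339844, 89.38435363769531], np.float32(0.45418027))
[201.0969697  242.05454545] (array([0.46530862, 0.33117859]), [140.20372009277344, 90.77796936035156], np.float32(0.1395972))
[350.62162162 217.62837838] (array([ 0.55112964, -0.10735167]), [139.09902954101562, 89.56746673583984], np.float32(-0.4600356))
U [0.54914711 0.13346268 0.03      ]
A (array([ 0.55112964, -0.10735167]), [139.09902954101562, 89.56746673583984], np.float32(-0.4600356)) -0.4600356
(array([ 0.55260449, -0.10788383]), [138.8662109375, 88.83271789550781], np.float32(-0.4605522))
(array([ 0.44903003, -0.34459436]), [140.99444580078125, 89.43079376220703], np.float32(0.463999))
[ 1.05804037e-01  3.61768363e-01 -1.70946488e-01  1.03825889e+00
 -5.92735256e-04 -2.57413868e+00] 4.8417
```

View pics/wAU.png

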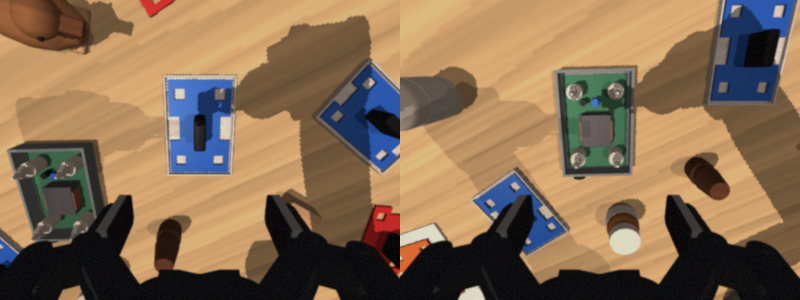

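View pics/wU.png

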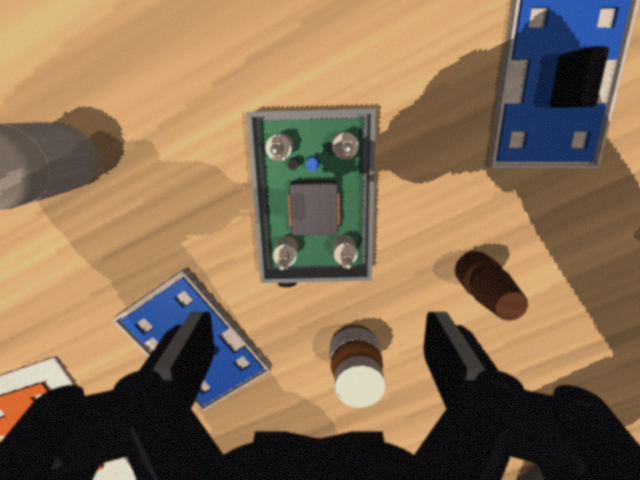

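The wrist view confirms A: its notches are centred on the long sides. The unit's rim corners are about (248,114), (379,107), (371,279) and (262,283). Its post tips are about (278,147), (346,145), (285,257) and (347,256). I'll fit the pose from these, then take an aligned look to refine it.

```bash
cat >> h.py <<'E'
from scipy.optimize import least_squares
def fit(uv,m,K,T,x0):
    Ti=np.linalg.inv(T)
    def f(p):
        c,s=np.cos(p[2]),np.sin(p[2])
        w=np.c_[p[0]+c*m[:,0]-s*m[:,1],p[1]+s*m[:,0]+c*m[:,1],m[:,2]]
        q=(w@Ti[:3,:3].T+Ti[:3,3])@K.T; return (q[:,:2]/q[:,2:]-uv)
    r=least_squares(lambda p:f(p).ravel(),x0,loss="soft_l1"); return r.x,f(r.x)
rim=np.array([[.08,.055,.03],[.08,-.055,.03],[-.08,-.055,.03],[-.08,.055,.03]])
post=np.array([[.05,.029,.064],[.05,-.029,.064],[-.05,-.029,.064],[-.05,.029,.064]])
E
python3 - <<'E'
from h import *
d=np.load("wU.npz"); k,t=d["k"],d["t"]
rc=np.array([[248,114],[379,107],[371,279],[262,283]]); pc=np.array([[278,147],[346,145],[347,256],[285,257]])
for uv,m in((rc,rim),(pc,post),(np.r_[rc,pc],np.r_[rim,post])):
    p,r=fit(uv,m,k,t,[.55,.13,-.46]); print(p,np.round(r,1).tolist())
bot.move_pose([p[0],p[1],.16],quat(p[2]))
k,t=cam("wrist"); w=bot.camera("wrist"); np.savez("wU2.npz",k=k,t=t)
cr=w[60:360,170:470]; cv2.imwrite("pics/wU2.png",cv2.resize(cr,(600,600),interpolation=cv2.INTER_CUBIC)[:,:,::-1])
E
```

```text
[ 0.55629705  0.13285898 -0.43354552] [[-0.0, -2.8], [-1.3, 0.7], [2.5, 1.1], [0.0, -0.3]]
[ 0.55982032  0.13214664 -0.42284573] [[-3.6, -0.8], [2.4, -1.6], [2.6, 5.9], [-2.0, 7.2]]
[ 0.55812487  0.13212697 -0.4396767 ] [[0.2, -5.6], [-0.8, -1.4], [2.0, -0.4], [-0.7, -2.4], [-1.5, 0.5], [4.4, 1.0], [2.5, 8.1], [-2.1, 8.3]]
```

View pics/wU2.png

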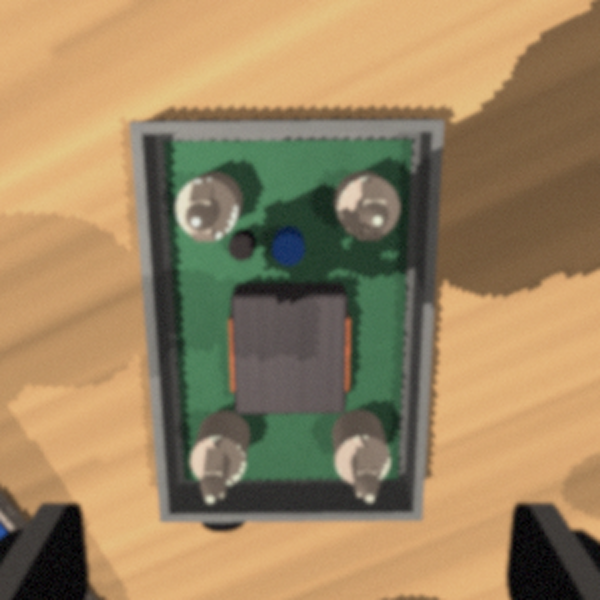

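In this close view the post tips are clear in the crop (2x scale, offset 170,60): (195,221), (377,220), (370,498) and (210,499). The rim corners are (131,123), (446,121), (422,518) and (162,520).

Run:
```python
from h import *
d=np.load("wU2.npz"); k,t=d["k"],d["t"]; o=np.array([170,60])
rc=np.array([[131,123],[446,121],[422,518],[162,520]])/2+o; pc=np.array([[195,221],[377,220],[370,498],[210,499]])/2+o
for uv,m in((rc,rim),(pc,post),(np.r_[rc,pc],np.r_[rim,post])):
    p,r=fit(uv,m,k,t,[.55,.13,-.46]); print(p,np.round(r,1).tolist())
```

```text
[ 0.5562653   0.13409615 -0.43528849] [[-0.1, -0.7], [0.0, -0.6], [0.7, 1.6], [-0.6, 1.3]]
[ 0.55679999  0.13443748 -0.43222981] [[0.0, 0.1], [0.1, -0.2], [-0.0, -0.1], [-0.1, 0.1]]
[ 0.55663338  0.13427396 -0.43464927] [[-0.6, -1.0], [-0.5, -1.1], [0.4, 1.3], [-0.9, 1.1], [0.6, 0.2], [0.6, 0.1], [0.1, 0.1], [0.0, 0.1]]
```

The post fit is excellent (residuals under 0.2 px): unit at (0.5568, 0.1344), heading -0.432. Next I'll refine A from the same kind of view, so calibration bias cancels, and grasp it.

Run:
```python
from h import *
bot.set_gripper(.55)
bot.move_pose([.5526,-.1079,.16],quat(-.4606))
k,t=cam("wrist"); w=bot.camera("wrist")
A=[r for c in blobs(blue(w),3000) for r in [rect(c,k,t,.008)] if np.hypot(*(r[0]-[.5526,-.1079]))<.03][0]; print(A)
th=A[2]-np.pi*round(A[2]/np.pi)
bot.move_pose([*A[0],.09],quat(th))
hit=bot.move_linear([*A[0],.014],speed=.08,until_force=10); print("hit",hit,bot.read_position())
bot.set_gripper(0,80); print(bot.read_gripper_width(),bot.read_finger_force(),bot.read_ft_force())
bot.move_linear([*A[0],.13],speed=.1)
print(bot.read_position(),bot.read_gripper_width(),bot.read_ft_force(),bot.read_clock())
bot.move_linear([.5568,.1344,.13],speed=.15,rotation=quat(-.4323))
print(bot.read_position(),bot.read_clock())
cv2.imwrite("pics/hold_w.png",bot.camera("wrist")[:,:,::-1])
```

```text
(array([ 0.55264581, -0.10798538]), [139.44456481933594, 88.95195007324219], np.float32(-0.4622689))
hit False [ 0.55315896 -0.1081494   0.01450363]
0.17835165818544169 78.45403790473938 [-8.71995572e-01  1.68628721e-03  5.25389033e+00]
[ 0.55209026 -0.10779343  0.1292468 ] 0.17653021632545865 [ 0.39208967  0.85785032 -1.34324366] 9.8833
[0.55683957 0.13370677 0.12996275] 11.65
```

View pics/hold_w.png

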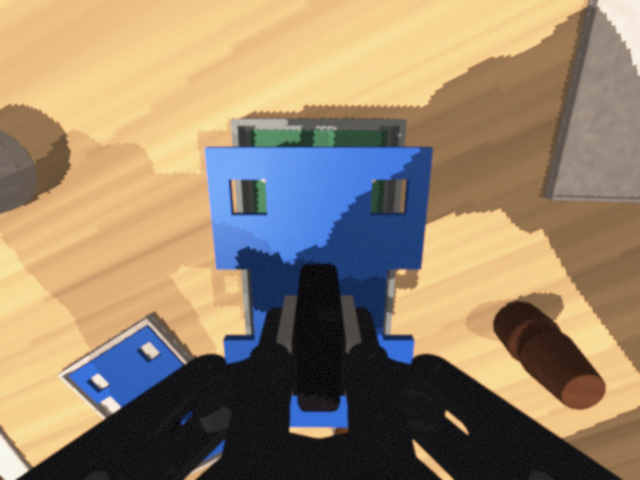

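Cover A is held level. Its far plate corners are at (206,147) and (433,147), and its notch corners at (217,269), (424,269), (225,337) and (413,337). I'll fit the cover's in-hand pose from these, correct the target for it, and lower.

Run:
```python
from h import *
k,t=cam("wrist"); P=np.array(bot.read_position()); print(P)
uv=np.array([[206,147],[433,147],[424,269],[413,337],[225,337],[217,269]])
m=np.array([[.07,.045],[.07,-.045],[.018,-.045],[-.018,-.045],[-.018,.045],[.018,.045]])
m=np.c_[m,np.full(6,P[2]-.006)]
p,r=fit(uv,m,k,t,[P[0],P[1],-.43]); print(p,np.round(r,1).tolist())
d=p[:2]-P[:2]; c,s=np.cos(p[2]),np.sin(p[2]); print("offset tool x,y mm",1e3*(c*d[0]+s*d[1]),1e3*(-s*d[0]+c*d[1]))
```

```text
[0.55685995 0.13366579 0.12998448]
[ 0.55694642  0.13324055 -0.43145934] [[-1.0, -0.7], [2.9, -0.9], [-0.2, 0.1], [3.8, 3.3], [-1.3, 3.4], [-0.2, 0.2]]
offset tool x,y mm 0.2563796498864136 -0.3501066467084161
```

The cover is within 0.4 mm of the tool centre. The arm itself lags by 0.7 mm, so I'll compensate for that and lower.

Run:
```python
from h import *
g=np.array([.5568,.1351]); q=quat(-.4323)
bot.move_linear([*g,.085],speed=.06,rotation=q); print(bot.read_position(),bot.read_ft_force())
hit=bot.move_linear([*g,.052],speed=.02,until_force=7)
print("hit",hit,bot.read_position(),bot.read_ft_force(),bot.read_moment(),bot.read_clock())
cv2.imwrite("pics/rest_w.png",bot.camera("wrist")[:,:,::-1])
```

```text
[0.55708794 0.13514513 0.0852183 ] [-0.27925218 -0.26850702 -0.65687701]
hit True [0.55729959 0.13503553 0.05791254] [ 0.44962553 -0.48308805  2.76929699] [ 0.08587732 -0.00153522 -0.05768694] 13.8333
```

View pics/rest_w.png

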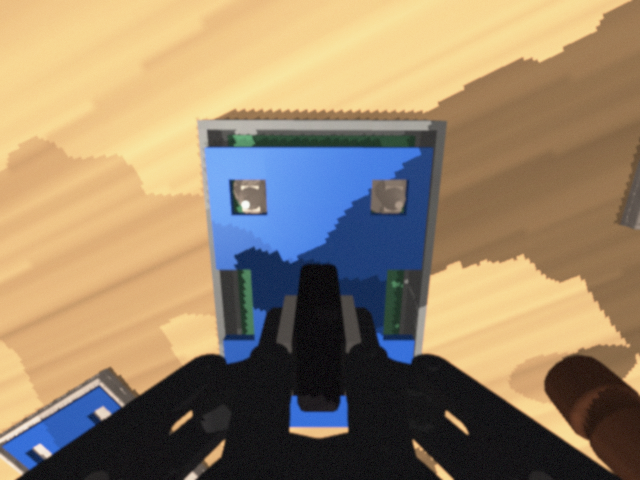

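The posts stand in the holes at about (249,197) and (389,197), and contact came at the expected hanging height of 0.058. Now I'll press.

Run:
```python
from h import *
g=np.array([.5568,.1348])
for z in (.050,.046,.043,.040):
    hit=bot.move_linear([*g,z],speed=.015,until_force=45)
    p=bot.read_position(); print(z,hit,np.round(p,4),np.round(bot.read_ft_force(),1),np.round(bot.read_moment(),2),bot.read_clock())
    if p[2]<.0452: break
```

```text
0.05 False [0.5582 0.1355 0.0534] [-5.3 -0.2 24.3] [ 0.08  1.33 -0.08] 14.5167
0.046 False [0.5562 0.1349 0.0457] [-2.1  0.7  2.7] [ 0.13  0.16 -0.01] 14.9333
0.043 False [0.5563 0.1349 0.0456] [-10.2  -0.5  25.9] [-0.09  1.89  0.05] 15.2833
0.04 False [0.5563 0.1349 0.0455] [-18.   -1.2  48.2] [-0.32  3.57  0.02] 15.6333
```

It clicked through at about 25 N, then met a hard stop at the home height. I'll relieve the load, release, retreat and inspect.

Run:
```python
from h import *
bot.move_linear([.5568,.1348,.0457],speed=.02); print(bot.read_ft_force())
bot.set_gripper(.5)
bot.move_linear([.5568,.1348,.16],speed=.1)
k,t=cam("wrist"); w=bot.camera("wrist"); cv2.imwrite("pics/done_w.png",w[:,:,::-1])
for c in blobs(blue(w),3000): print(rect(c,k,t,.039))
s=bot.camera("scene"); cv2.imwrite("pics/done_s.png",np.hstack([cv2.resize(w[60:360,170:470],(400,400)),cv2.resize(s[220:340,260:400],(400,343)) .copy() if 0 else cv2.resize(s[230:330,280:380],(400,400))])[:,:,::-1])
print(bot.read_clock())
```

```text
[-2.53843023 -0.64636673  7.40651333]
(array([0.51585956, 0.31078818]), [80.89451599121094, 59.66294860839844], np.float32(-1.4261355))
(array([0.55749811, 0.13513231]), [140.49351501464844, 91.26856231689453], np.float32(-0.43228474))
17.8417
```

View pics/done_s.png

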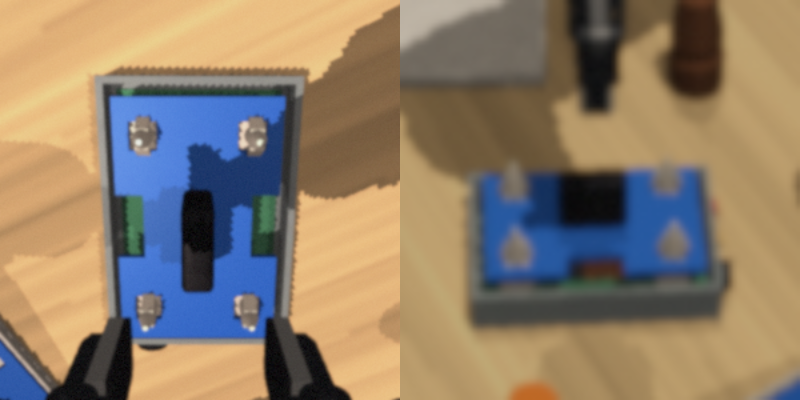

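All four posts stand through the cover, and it is centred to 1 mm. As a check of both ends, I'll press each lightly with shut fingers and compare contact heights.

Run:
```python
from h import *
bot.set_gripper(0)
u=np.array([.5568,.1348]); e=np.array([np.cos(-.4323),np.sin(-.4323)])
for s in (1,-1):
    p=u+s*.048*e
    bot.move_linear([*p,.12],speed=.12)
    bot.move_linear([*p,.055],speed=.08)
    h=bot.move_linear([*p,.036],speed=.015,until_force=4); z1=bot.read_position()[2]
    h2=bot.move_linear([*p,.034],speed=.015,until_force=20); print(s,h,z1,h2,bot.read_position(),bot.read_ft_force())
    bot.move_linear([*p,.12],speed=.1)
bot.move_linear([*u,.2],speed=.15)
k,t=cam("wrist"); w=bot.camera("wrist")
for c in blobs(blue(w),3000): print(rect(c,k,t,.039))
print(bot.read_clock(),bot.read_ft_force()); bot.close_job()
```

```text
1 True 0.03908837965961987 True [0.60030675 0.11468785 0.03908006] [-0.73591055 -0.22205     5.39683781]
-1 True 0.03907311483199874 True [0.51312585 0.15492198 0.03906562] [-0.71503844 -1.00394118  7.53541377]
(array([0.50345978, 0.31239008]), [82.24727630615234, 81.85082244873047], np.float32(-1.4258797))
(array([0.55789771, 0.13499091]), [140.32383728027344, 91.47480773925781], np.float32(-0.43160486))
27.0167 [ 0.16664504  0.61097185 -0.48340508]
the job is handed in; nothing more can be done
```

Cover A, which matches the worn cover on the card, is clicked home on the unit: both ends sit level at 39 mm, it is centred to about 1 mm, and the job was handed in at 27 s.

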